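Load a weld coupon under the spring clip of the inspection stage

ROBOT

A 6-joint arm with a two-finger parallel gripper is mounted at the origin on the work surface. World frame = base frame: x ahead of the robot, y to its left, z up, the work surface at z = 0. Lengths are in m, angles in rad, forces in N, time in s.
With the tool pointing down it reaches from about 0.35 to 0.775 m from the base axis. Payload 7.3 kg.
Tool frame: the origin (TCP) lies on the centre line of the jaws, within the pads' length; the fingertips stand 11 mm ahead of it and the grasp point (between the pads) lies 8 mm behind it; z points along the fingers, y is the direction in which the jaws open and shut (so a half turn about z gives the same grasp; the last joint's range is limited). The gripper opens to 92 mm and grips with 3 to 60 N. Pads are 19 mm wide; open, the fingers measure 130 mm over their backs; the gripper's body (75 mm by 190 mm) begins 47 mm behind the grasp point.
Start: joints at [0.964, 0.342, 1.524, -0, 1.275, -0.146], TCP at [0.233, 0.47, 0.238] pointing down, gripper open.
Joint ranges: [-2.53, 2.53], [-0.77, 2.02], [0.04, 2.7], [-1, 4.14], [0.28, 2.66], [-3.11, 3.11]. Speed limits (rad/s): [2.57, 2.57, 3.14, 3.14, 3.14, 3.14].

INTERFACE

Orientations are given as [roll, pitch, yaw] about the fixed x, y, z axes, in that order (R = Rz(yaw) Ry(pitch) Rx(roll)).
In Python, from cell import robot gives the robot as it stands.
- The arm moves only by the tool jog_arm, never from a script. Its argument "deltas" is one flat list of numbers, 6 for each row, row after row: the shift along the world's x, y, z in units of 0.1 m (1.0 is 0.1 m), then the turn, a rotation vector about the world's x, y, z in units of 90 degrees (1.0 is 90 degrees). A call has 1 to 5 rows; each row is the pose to reach, as a shift and turn from the pose commanded when the call began; what a row does not reach only later rows make up. A row lasts 1/12 s, in which the tool goes at most 41.7 mm and 7.16 degrees, less where a joint would pass 70% of its speed; a pose out of reach is approached as far as the arm can. A call with a number of a shift or a turn outside -1 to 1 is refused whole. A call with a gripper value outside its range is refused whole. "claw" is the opening, from 0 (shut) to 1 (fully open), set as the call begins (left out, the last holds). The fingers move at their own pace and stop on an object; "newtons" is the grip in N (left out, the last holds). Time passes only in rows, so rows that repeat a pose let the fingers close. It gives the time, the measured TCP pose, the force and the opening at its end, in the units of the state.
- robot.observe(): the state, without advancing time (a new reading comes with each control period).
- robot.read_camera(name): name is "scene" or "top"; returns the picture (384x512x3 uint8, red, green, blue); there is no depth.
- robot.camera_params(name): a dict with "fx", "fy", "cx", "cy" (pixels), "R" (3x3) and "t" (3): a world point X has camera coordinates R X + t. Camera axes: x right, y down, z forward; pixel columns grow to the right and rows downward; lengths in m; the calibration is good to about 2 mm. A picture is of the moment at which its call begins. camera_params takes no time and is no camera call.
- robot.hand_in(): hands the job in, once; it reports no verdict.
The state is a dict: "time": time; "qpos": joint angles; "qvel": joint speeds; "joint_efforts": joint torques, N m; "tool_pos": TCP position; "tool_rot": TCP orientation; "contact_force": force on the tool from outside, world axes, zero at the start; "torque": the same for the moment, N m; "opening": finger opening in m.
Only numpy, scipy, OpenCV 4.12 (cv2) and the standard library are available. Lean on these libraries where they do the work, as an engineer would, in place of code of your own. Each camera call takes 0.05 s, during which the arm holds its last target. There are 200 camera calls.

TASK

Load the weld coupon that lies on the inspection stage's bed: with the coupon still short of the spring clip, press the clip's red tail down with one fingertip, and while it is held down push the coupon beneath the raised nose with the other fingertip, fully home against the end stop; only then let the clip up, so that its nose comes down on the coupon and holds it. Slide the coupon along the bed with a fingertip, never pick it up, and take the hand clear at the end. Leave the other things on the bench as they are.

Things in the scene. Friction and masses are not known exactly. Their poses are not given: they have to be found in the camera images.
- stage: Weld-coupon inspection stage, bolted down: dark cast base, -120 to +55 mm along its own x, -100 to +56 mm along its own y; flat bright bed 30 mm above the table. Origin: on the table under the coupon's home place; +x is the push direction (away from the operator), +y points to the clip's side, z up. A magnifier, 235 mm high, is swung aside (post at x 28, y -80; lens at x 110, y -180 mm).
- stage_home (a point): The point on the bed where the middle of the coupon's underside lies when home; axes as the stage's. Two aluminium guide strips, 6 mm high, run along x either side of a 53 mm wide channel centred on this point (inner faces at y = +-26.5 mm), from the entry to the stop.
- stage_stop (a point): Foot of the end stop's face, on the bed, 25 mm beyond stage_home in x. The stop is an aluminium bar 12 mm high across the channel.
- coupon: The weld coupon to load: flat steel square 50 x 50 x 10 mm, 0.15 to 0.25 kg, with a low weld bead along its middle in the push direction. It lies flat in the channel, 44 to 88 mm short of home. Origin: centre of its underside; axes parallel to the stage's within a degree.
- clip (a joint): Angle of the spring clip, a T-shaped steel strip rocking on a hinge pin. 0 = free, grows as the tail is pressed down, 0.40 at its stop. It rests on the coupon at about 0.14 and clears it above 0.20. At 0 the tail slopes up and outward at 0.32 rad; at 0.32 it is level, its top about 5 mm above the bed (mid-thickness of the coupon). Takes about 3 N to begin, 6 N at 0.32; springs back.
- clip_pin (a point): Middle of the clip's hinge pin, which runs along the stage's x at stage y = +43 mm, 33 mm above the table. The pin's ears at either end stand 9 mm above the bed; the bent-up neck between pin and nose stands 20 mm above the bed at rest and 29 mm held open.
- clip_tail (a point): Middle of the upper face of the clip's red tail, 28 mm out from the pin; moves with the clip. The tail plate is 90 mm long along the stage's x (-45 to +45 mm), reaches from 4 to 44 mm out from the pin (stage y about +47 to +86 mm), is 3.5 mm thick and overhangs the base, with only the table beneath. A fingertip may slide along it in x.
- clip_nose (a point): Lower edge of the clip's nose, at stage y = +15 mm over the channel; moves with the clip. It runs from x = -13 to +13 mm. With the clip free it is 6 mm above the bed, so it blocks the 10 mm coupon; at joint 0.32 it is 15 mm above the bed.
- spare: Another 50 x 50 x 10 mm coupon lying on the table right of the stage, to be left alone. Origin: centre of underside.
- marker: Yellow and black paint marker, 130 x 13 mm, lying left of the stage. Origin: under its middle.
- hammer: Chipping hammer with coil handle, 280 mm long, lying on the table at the right. Origin: under its middle.
- brush: Wire brush, wooden back 260 x 28 mm, 38 mm high, lying on the table at the left. Origin: under its middle.
- elbow: Rusty steel pipe elbow, 60 mm pipe, lying flat beyond the stage. Origin: under its middle.
- jar: Amber glass jar, 82 mm wide, 115 mm high, standing beyond and left of the stage. Origin: centre of underside.
Not all that is in view belongs to the job. What is shaped like the coupon but blue or green is not meant.

How it is judged:
On the way, in this order (a step that is already met when the one before it is completed fails the run):
1. the clip's tail is held down (joint above 0.20) with the coupon still short of the nose (value of joint clip above 0.2 rad and x of coupon in the frame of stage_home below -0.034 m), for 0.2 s.
2. the coupon is home against the stop (within 4 mm) while the clip is still held open (joint above 0.20) (value of joint clip above 0.2 rad and x of coupon in the frame of stage_home above -0.004 m), for 0.1 s.
At the end, for the whole second after the job is handed in: The coupon lies flat on the bed, within 4 mm of its home place against the stop and square to the stage within 0.08 rad, at rest, with the clip's nose resting on it (clip joint between 0.11 and 0.175) (x of coupon in the frame of stage_home between -0.004 and 0.004 m and y of coupon in the frame of stage_home between -0.004 and 0.004 m and z of coupon in the frame of stage_home between -0.002 and 0.002 m and angle between the x axis of coupon and the x axis of stage, either way round below 0.08 rad and linear speed of coupon below 0.01 m/s and value of joint clip between 0.11 and 0.175 rad and velocity of joint clip below 0.05 rad/s and angle between coupon's own z axis and vertical below 0.03 rad); the robot touches nothing.
It fails at once if the coupon is lifted or tipped off the bed (more than 4 mm or 0.12 rad) (z of coupon in the frame of stage_home above 0.004 m or z of coupon in the frame of stage_home below -0.005 m or angle between coupon's own z axis and vertical above 0.12 rad).
It fails at once if the clip is let down on the coupon before it is home (coupon 6 to 30 mm short, clip joint below 0.165) (x of coupon in the frame of stage_home between -0.03 and -0.006 m and value of joint clip below 0.165 rad).
It fails at once if another thing on the bench is moved by more than 20 mm (distance of any of spare, marker, hammer, brush, elbow, jar from where it was at the start of the episode above 0.02 m).
It also fails if it takes over 58 s, if anything falls off the work surface, if the arm or the gripper's body presses on something with over 40 N, if the wrist force passes 120 N, or if a joint passes its speed limit or range.

## Working session

There is one attempt and no reset: what is moved stays moved. The work goes in short steps, Python scripts to look and compute and a tool call to move; the robot and the scene stay as the last step left them, time stands still between calls to the robot, and variables do not carry over. Pictures are saved under pics/ and viewed, about 8 in all and at most 12, crops included, and the job is handed in when it is done.

Besides the shell and the picture viewer there is one more tool, called after "Request:" as name(argument=value, ...) on one line, values as JSON. jog_arm: Moves the arm, as the interface text tells. Its arguments: {"type":"object","properties":{"deltas":{"type":"array","items":{"type":"number"}},"claw":{"type":"number"},"newtons":{"type":"number"}},"required":["deltas"]}

```bash
mkdir -p pics; python3 - <<'E'
from cell import robot
import cv2
for n in("scene","top"):
    im=robot.read_camera(n); cv2.imwrite(f"pics/{n}0.png",im[:,:,::-1]); p=robot.camera_params(n); print(n,p)
print(robot.observe())
E
```

```text
scene {'fx': 405.44052361902993, 'fy': 405.44052361902993, 'cx': 254.34671661434624, 'cy': 192.0477783837086, 'R': array([[ 0.85096092,  0.52497118,  0.01645506],
       [ 0.3932231 , -0.61600648, -0.68257719],
       [-0.34819693,  0.58731702, -0.73062823]]), 't': array([-0.49427953, -0.17445976,  1.3721704 ])}
top {'fx': 474.94920245187865, 'fy': 474.94920245187865, 'cx': 248.83446221125718, 'cy': 187.76551345242586, 'R': array([[-0.02522778, -0.99968005,  0.00182961],
       [-0.99390422,  0.02488546, -0.1074017 ],
       [ 0.10732181, -0.00452796, -0.99421403]]), 't': array([0.05301623, 0.55825153, 1.10000043])}
{'time': 0.1, 'qpos': array([ 9.64007860e-01,  3.42660760e-01,  1.52492033e+00, -9.87938040e-06,
        1.27539274e+00, -1.46005370e-01]), 'qvel': array([-0.0011725 , -0.00291359, -0.00421168,  0.00090463,  0.00057813,
        0.0001574 ]), 'joint_efforts': array([ 1.53335841e-03, -4.32007062e+01, -2.44691277e+01,  7.18931551e-02,
        5.26366406e-02, -6.33880336e-05]), 'tool_pos': array([0.23322688, 0.46996496, 0.23711085]), 'tool_rot': array([-3.14022480e+00, -1.91595822e-04,  2.68081231e+00]), 'contact_force': array([-0.11388195, -0.09414857,  0.11111592]), 'torque': array([ 0.0087628 ,  0.04695174, -0.04687134]), 'opening': 0.09162226014304012}
```

View pics/top0.png

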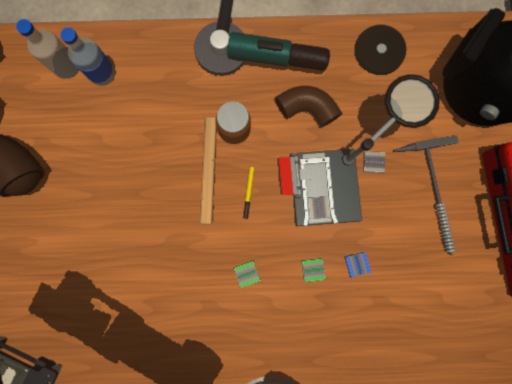

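View pics/scene0.png

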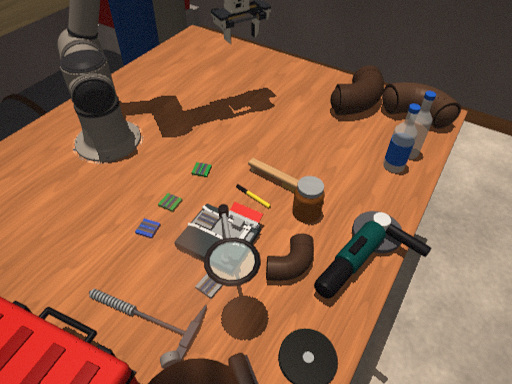

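The top view shows the stage at about (325,187), its red tail at (286,176), the coupon near (319,207) and the magnifier at upper right. The scene view shows the stage from the far side, at about (220,235). Next I enlarge the top view.

```bash
python3 - <<'E'
import cv2
im=cv2.imread("pics/top0.png")[140:235,265:375]
cv2.imwrite("pics/crop.png",cv2.resize(im,None,fx=6,fy=6,interpolation=cv2.INTER_CUBIC)[:590])
E
```

```text
(no output)
```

View pics/crop.png

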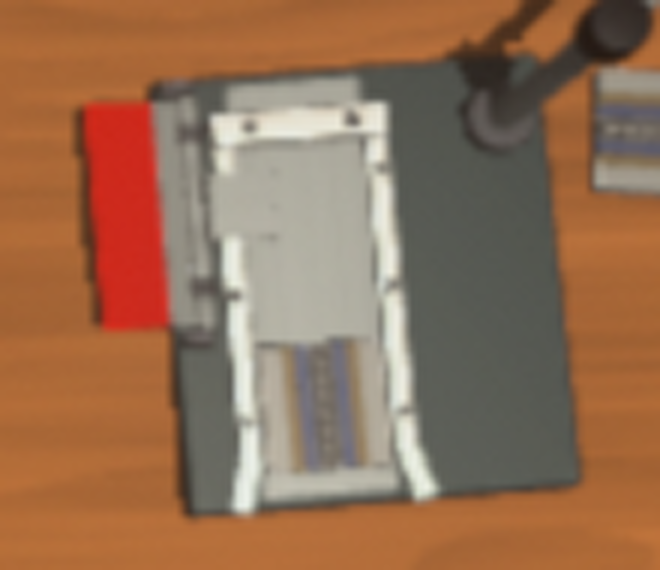

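The crop shows the tail corners at (85,103), (152,103), (168,327) and (100,328). The stop's face is near y≈138, the guides' inner faces at x≈245 and 380, and the coupon spans roughly x 258–390, y 342–470. I cast these to planes.

```bash
cat > h.py <<'E'
import numpy as np,cv2
from cell import robot
def ray(n,u,v,z):
    p=robot.camera_params(n);R,t=p["R"],p["t"]
    d=R.T@np.array([(u-p["cx"])/p["fx"],(v-p["cy"])/p["fy"],1]);c=-R.T@t
    return c+d*(z-c[2])/d[2]
def proj(n,X):
    p=robot.camera_params(n);q=p["R"]@np.array(X)+p["t"]
    return p["fx"]*q[0]/q[2]+p["cx"],p["fy"]*q[1]/q[2]+p["cy"]
E
python3 - <<'E'
from h import *
im=cv2.imread("pics/top0.png").astype(int)
b,g,r=im[...,0],im[...,1],im[...,2]
m=((r>130)&(g<60)&(b<60)).astype(np.uint8);m[:,:270]=0;m[:,310:]=0
ys,xs=np.nonzero(m);box=cv2.minAreaRect(np.float32(np.c_[xs,ys]));print(box,m.sum())
f=lambda x,y,z:ray("top",265+x/6-.42,140+y/6-.42,z)*1000
P=dict(tailFO=(85,103,.048),tailFI=(152,103,.038),tailNI=(168,327,.038),tailNO=(100,328,.048),
 stopL=(235,142,.042),stopR=(372,133,.042),gLtop=(236,150,.036),gLbot=(258,470,.036),gRtop=(370,150,.036),gRbot=(402,470,.036),
 cUL=(258,345,.04),cUR=(380,340,.04),cBL=(266,472,.04),cBR=(390,465,.04),
 bNL=(190,515,.025),bNR=(578,485,.025),bFL=(152,85,.025))
for k,v in P.items(): print(k,f(*v).round(1))
E
```

```text
((285.30328369140625, 175.8360595703125), (36.84804916381836, 10.773754119873047), 84.80557250976562) 399
tailFO [629.2 -33.3  48. ]
tailFI [630.3 -60.6  38. ]
tailNI [541.  -63.8  38. ]
tailNO [540.3 -36.3  48. ]
stopL [613.2 -92.4  42. ]
stopR [ 615.5 -146.6   42. ]
gLtop [611.  -93.4  36. ]
gLbot [484.  -97.3  36. ]
gRtop [ 609.6 -146.6   36. ]
gRbot [ 482.6 -153.7   36. ]
cUL [532.8 -98.7  40. ]
cUR [ 533.6 -146.6   40. ]
cBL [483.  -99.9  40. ]
cBR [ 484.5 -148.4   40. ]
bNL [467.4 -71.1  25. ]
bNR [ 475.4 -225.    25. ]
bFL [639.9 -62.1  25. ]
```

Base, stop and tail agree to about 1 mm. Stage origin is about (589.3, -120.3) mm with yaw about 0.05, and the coupon is at stage x≈-81. Plan:
1. With the jaws shut, push the coupon squarely to about x -52.
2. Open the jaws on a diagonal, so one tip presses the tail and the other pushes.

First, transit.

Request:
jog_arm(deltas=[0.4,-1,0,0,0,0.163,0.4,-1,0,0,0,0.163,0.4,-1,0,0,0,0.163,0.4,-1,0,0,0,0.163], claw=0, newtons=10)

```text
time: 0.43
tool_pos: [0.2743, 0.3663, 0.2374]
tool_rot: [-3.139, 0.0, 2.936]
contact_force: [0.7, -0.1, 0.6]
opening: 0.0697
```

Request:
jog_arm(deltas=[0.4,-1,0,0,0,0.163,0.4,-1,0,0,0,0.163,0.4,-1,0,0,0,0.163,0.4,-1,0,0,0,0.163])

```text
time: 0.77
tool_pos: [0.3149, 0.2661, 0.2375]
tool_rot: [-3.139, -0.0, -3.092]
contact_force: [0.4, 0.1, -0.8]
opening: 0.0429
```

Request:
jog_arm(deltas=[0.4,-1,0,0,0,0,0.4,-1,0,0,0,0,0.4,-1,0,0,0,0])

```text
time: 1.02
tool_pos: [0.3539, 0.1684, 0.2377]
tool_rot: [-3.141, 0.0, -3.09]
contact_force: [1.2, 0.7, 0.6]
opening: 0.0232
```

Request:
jog_arm(deltas=[0.4,-1,0,0,0,0,0.4,-1,0,0,0,0,0.4,-1,0,0,0,0])

```text
time: 1.27
tool_pos: [0.3945, 0.0677, 0.2378]
tool_rot: [-3.141, 0.001, -3.092]
contact_force: [-0.2, 0.2, -0.2]
opening: 0.0034
```

Request:
jog_arm(deltas=[0.4,-1,0,0,0,0,0.4,-1,0,0,0,0,0.4,-1,0,0,0,0])

```text
time: 1.52
tool_pos: [0.4347, -0.0327, 0.2377]
tool_rot: [-3.141, 0.001, -3.092]
contact_force: [0.0, -0.0, 0.0]
opening: 0.0004
```

Request:
jog_arm(deltas=[0.26,-0.97,0,0,0,0,0.26,-0.97,0,0,0,0,0.26,-0.97,-0.5,0,0,0,0.26,-0.97,-0.9,0,0,0,0.26,-0.97,-0.9,0,0,0])

```text
time: 1.93
tool_pos: [0.4566, -0.1263, 0.1424]
tool_rot: [3.137, -0.009, -3.093]
contact_force: [-2.6, 0.6, -1.2]
opening: 0.0005
```

Request:
jog_arm(deltas=[-0.08,0,-0.4,0,0,0,-0.08,0,-0.7,0,0,0,-0.08,0,-0.9,0,0,0,-0.08,0,-0.9,0,0,0,-0.08,0,-0.9,0,0,0])

```text
time: 2.35
tool_pos: [0.4516, -0.126, 0.0581]
tool_rot: [3.141, -0.001, -3.09]
contact_force: [0.0, -0.3, 1.3]
opening: 0.0004
```

```bash
python3 - <<'E'
from h import *
im=robot.read_camera("top")[:,:,::-1]
a=cv2.resize(im[140:235,265:375],None,fx=4,fy=4,interpolation=cv2.INTER_CUBIC)
im=robot.read_camera("scene")[:,:,::-1]
b=cv2.resize(im[170:265,140:280],None,fx=3,fy=4,interpolation=cv2.INTER_CUBIC)[:380,:360]
cv2.imwrite("pics/p1.png",np.hstack([a,b]));print(robot.observe()["tool_pos"])
E
```

```text
[ 0.45276584 -0.12676797  0.05948374]
```

View pics/p1.png

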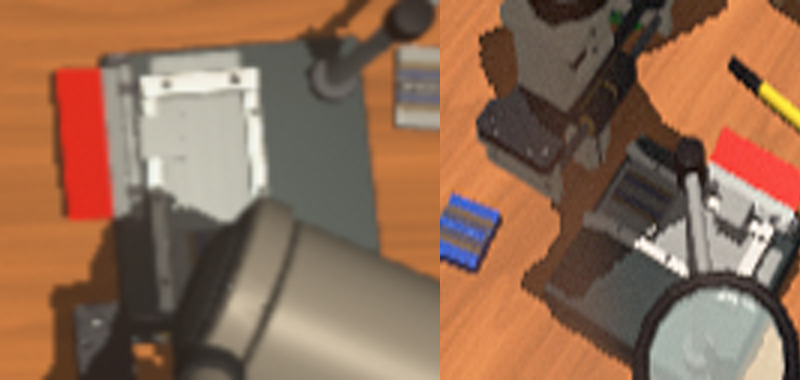

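The arm covers the coupon from above. In the side view the tips stand just short of the coupon at the entry. I go down to TCP z 45 mm and push, watching the force.

Request:
jog_arm(deltas=[0,0,-0.14,0,0,0,0,0,-0.14,0,0,0,0.1,0.005,-0.14,0,0,0,0.17,0.008,-0.14,0,0,0,0.17,0.008,-0.14,0,0,0])

```text
time: 2.87
tool_pos: [0.4705, -0.1263, 0.0452]
tool_rot: [-3.14, 0.003, -3.09]
contact_force: [-0.3, -0.6, 0.3]
opening: 0.0003
```

Request:
jog_arm(deltas=[0.05,0.002,0,0,0,0,0.1,0.005,0,0,0,0,0.1,0.005,0,0,0,0])

```text
time: 3.12
tool_pos: [0.4793, -0.1255, 0.0441]
tool_rot: [-3.141, 0.001, -3.09]
contact_force: [0.3, 0.0, 0.9]
opening: 0.0001
```

Request:
jog_arm(deltas=[0.05,0.003,0,0,0,0,0.1,0.005,0,0,0,0,0.15,0.008,0,0,0,0,0.2,0.01,0,0,0,0])

```text
time: 3.45
tool_pos: [0.4989, -0.1244, 0.0437]
tool_rot: [3.141, -0.0, -3.09]
contact_force: [-3.0, 0.4, 1.2]
opening: 0.0002
```

Request:
jog_arm(deltas=[-0.1,0,0,0,0,0,-0.1,0,0,0,0,0,-0.15,0,0.4,0,0,0,-0.15,0,0.8,0,0,0,-0.15,0,1,0,0,0])

```text
time: 3.87
tool_pos: [0.4854, -0.125, 0.1473]
tool_rot: [-3.14, 0.005, -3.09]
contact_force: [-0.1, -0.6, 0.2]
opening: 0.0005
```

Request:
jog_arm(deltas=[0,0.4,0.3,0,0,-0.08,0,0.8,0.3,0,0,-0.16,0,1,0.3,0,0,-0.24,0,1,0.3,0,0,-0.32,0,1,0.3,0,0,-0.4], claw=0.85)

```text
time: 4.28
tool_pos: [0.4842, -0.0226, 0.1744]
tool_rot: [3.14, 0.002, 2.585]
contact_force: [0.1, 0.6, 0.3]
opening: 0.0291
```

Request:
jog_arm(deltas=[-0.2,0.4,0,0,0,-0.07,-0.2,0.8,0,0,0,-0.12,-0.2,1,0,0,0,-0.12,-0.2,1,0,0,0,-0.12,-0.2,1,0,0,0,-0.12])

```text
time: 4.7
tool_pos: [0.4639, 0.0766, 0.1739]
tool_rot: [3.141, 0.001, 2.403]
contact_force: [0.9, -0.6, 0.0]
opening: 0.0626
```

```bash
python3 - <<'E'
from h import *
im=robot.read_camera("top")[:,:,::-1];cv2.imwrite("pics/top2.png",im)
a=cv2.resize(im[140:235,265:375],None,fx=5,fy=5,interpolation=cv2.INTER_CUBIC)
s=robot.read_camera("scene")[:,:,::-1];cv2.imwrite("pics/scene2.png",s)
o=robot.observe();print(o["tool_pos"],o["tool_rot"],o["opening"])
u,v=map(int,proj("scene",o["tool_pos"]));print(u,v,proj("top",o["tool_pos"]))
b=s[max(0,v-50):v+45,u-30:u+30];b=cv2.resize(b,(240,475),interpolation=cv2.INTER_CUBIC)
cv2.imwrite("pics/p2.png",np.hstack([a,b]))
E
```

```text
[0.46387173 0.07516156 0.17379245] [3.14137819e+00 5.11084356e-04 2.39996258e+00] 0.07006448737133937
233 135 (np.float64(232.54057097759787), np.float64(226.87009337515116))
```

View pics/p2.png

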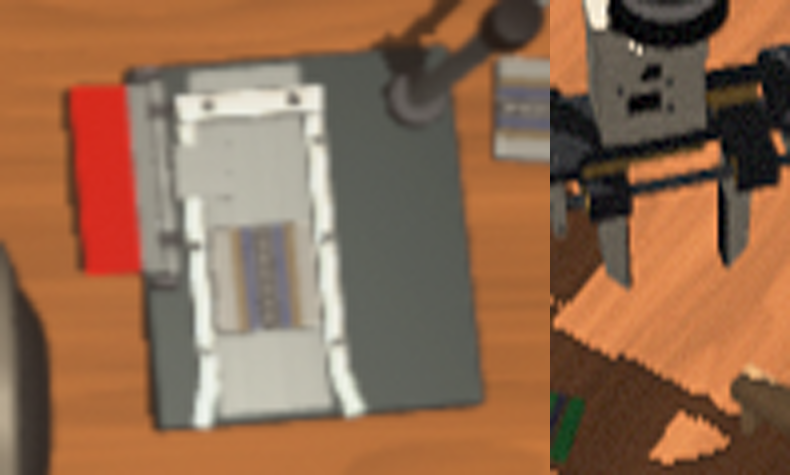

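The fingertips taper, the inner pads are vertical, and the coupon now lies squarely at about stage x -55. The jaw axis is already near 45° to the stage. Target TCP is about (0.5228, -0.0893), which puts the pusher's corner 5 mm short of the coupon and the tail tip at stage (-34, 64).

Request:
jog_arm(deltas=[0.3,-0.4,0,0,0,0,0.59,-0.8,0,0,0,0,0.59,-1,0,0,0,0,0.59,-1,0,0,0,0])

```text
time: 5.13
tool_pos: [0.5248, -0.031, 0.1736]
tool_rot: [-3.141, 0.003, 2.394]
contact_force: [-0.7, 0.3, 0.1]
opening: 0.0781
```

Request:
jog_arm(deltas=[0,-0.4,0,0,0,0,0,-0.65,0,0,0,0,0,-0.65,-0.4,0,0,0,0,-0.65,-0.8,0,0,0,0,-0.65,-0.8,0,0,0])

```text
time: 5.55
tool_pos: [0.5178, -0.0897, 0.0875]
tool_rot: [-3.136, -0.012, 2.397]
contact_force: [-1.2, 0.1, -0.4]
opening: 0.078
```

```bash
python3 - <<'E'
from h import *
im=robot.read_camera("top")[:,:,::-1]
a=cv2.resize(im[140:235,265:375],None,fx=4,fy=4,interpolation=cv2.INTER_CUBIC)
s=robot.read_camera("scene")[:,:,::-1]
o=robot.observe();print(o["tool_pos"],o["tool_rot"],o["opening"],o["contact_force"])
b=cv2.resize(s[165:265,170:270],None,fx=3.8,fy=3.8,interpolation=cv2.INTER_CUBIC)
cv2.imwrite("pics/p3.png",np.hstack([a,b[:380]]))
E
```

```text
[ 0.52163687 -0.08987843  0.09337069] [-3.14035388e+00 -2.93141480e-03  2.39851974e+00] 0.07802161482314779 [ 0.51274923 -1.15703902  0.14043326]
```

View pics/p3.png

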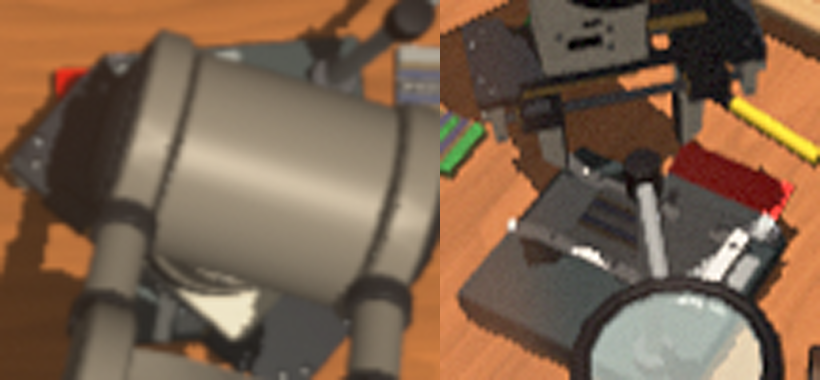

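The pusher tip stands behind the coupon, at right-hand picture (570,165). The other tip is over the tail's near end at (688,140). I check both tips by casting them at tip height.

```bash
python3 - <<'E'
from h import *
O=np.array([589.3,-120.3]);c,s=np.cos(.05),np.sin(.05);R=np.array([[c,-s],[s,c]])
for u,v in((688,140),(568,168)):
    w=ray("scene",170+(u-440)/3.8-.4,165+v/3.8-.4,.0825)*1000;print(w.round(1),(R.T@(w[:2]-O)).round(1))
print(robot.observe()["tool_pos"])
E
```

```text
[555.6 -60.7  82.5] [-30.7  61.2]
[ 500.1 -126.8   82.5] [-89.4  -2. ]
[ 0.52163687 -0.08987843  0.09337069]
```

Both tips are where expected, 86 mm apart. I press the tail down.

Request:
jog_arm(deltas=[0,0,-0.2,0,0,0,0,0,-0.35,0,0,0,0,0,-0.35,0,0,0,0,0,-0.35,0,0,0])

```text
time: 5.98
tool_pos: [0.5234, -0.0896, 0.0606]
tool_rot: [3.141, 0.002, 2.4]
contact_force: [0.1, -0.3, -0.3]
opening: 0.0779
```

Request:
jog_arm(deltas=[0,0,-0.05,0,0,0,0,0,-0.1,0,0,0,0,0,-0.14,0,0,0,0,0,-0.14,0,0,0,0,0,-0.14,0,0,0])

```text
time: 6.4
tool_pos: [0.5239, -0.0892, 0.046]
tool_rot: [3.139, 0.003, 2.4]
contact_force: [0.9, 2.8, 6.7]
opening: 0.078
```

6.7 N upward matches the spring near 0.32. I hold a moment, then push along stage x.

Request:
jog_arm(deltas=[0,0,-0.01,0,0,0,0,0,-0.01,0,0,0,0,0,-0.01,0,0,0,0,0,-0.01,0,0,0])

```text
time: 6.73
tool_pos: [0.5239, -0.0891, 0.0453]
tool_rot: [3.139, 0.003, 2.4]
contact_force: [0.3, 3.8, 9.1]
opening: 0.0781
```

Request:
jog_arm(deltas=[0.04,0.002,0,0,0,0,0.08,0.004,0,0,0,0,0.12,0.006,0,0,0,0,0.16,0.008,0,0,0,0,0.2,0.01,0,0,0,0])

```text
time: 7.15
tool_pos: [0.5407, -0.0883, 0.0447]
tool_rot: [-3.139, -0.003, 2.4]
contact_force: [-9.2, -0.1, 11.5]
opening: 0.0777
```

Request:
jog_arm(deltas=[0.04,0.002,0.01,0,0,0,0.08,0.004,0.01,0,0,0,0.12,0.006,0.01,0,0,0,0.16,0.008,0.01,0,0,0,0.2,0.01,0.01,0,0,0])

```text
time: 7.57
tool_pos: [0.5608, -0.0873, 0.0455]
tool_rot: [-3.139, -0.003, 2.4]
contact_force: [-8.4, -0.4, 8.2]
opening: 0.0782
```

Request:
jog_arm(deltas=[0.04,0.002,0,0,0,0,0.07,0.003,0,0,0,0,0.1,0.005,0,0,0,0,0.12,0.006,0,0,0,0,0.12,0.006,0,0,0,0])

```text
time: 7.98
tool_pos: [0.5733, -0.0867, 0.0455]
tool_rot: [-3.14, -0.002, 2.4]
contact_force: [-6.8, 0.1, 9.3]
opening: 0.0782
```

Request:
jog_arm(deltas=[0.02,0.001,0,0,0,0,0.04,0.002,0,0,0,0,0.06,0.003,0,0,0,0,0.08,0.004,0,0,0,0,0.08,0.004,0,0,0,0])

```text
time: 8.4
tool_pos: [0.5813, -0.0864, 0.0455]
tool_rot: [-3.14, -0.002, 2.4]
contact_force: [-7.0, -0.1, 8.7]
opening: 0.0781
```

Request:
jog_arm(deltas=[0.01,0,0,0,0,0,0.02,0.001,0,0,0,0,0.03,0.002,0,0,0,0,0.03,0.002,0,0,0,0])

```text
time: 8.73
tool_pos: [0.5824, -0.0861, 0.0453]
tool_rot: [-3.138, -0.005, 2.4]
contact_force: [-12.4, -1.1, 11.8]
opening: 0.0781
```

Request:
jog_arm(deltas=[0.01,0,0,0,0,0,0.02,0.001,0,0,0,0,0.02,0.001,0,0,0,0])

```text
time: 8.98
tool_pos: [0.5828, -0.086, 0.0451]
tool_rot: [-3.135, -0.009, 2.4]
contact_force: [-17.5, -0.7, 14.5]
opening: 0.0779
```

It stalls at x≈0.583 with the force rising, about 2 mm from the predicted home. I check by eye before letting the clip up.

```bash
python3 - <<'E'
from h import *
s=robot.read_camera("scene")[:,:,::-1]
b=cv2.resize(s[165:265,160:290],None,fx=5,fy=5,interpolation=cv2.INTER_CUBIC)
cv2.imwrite("pics/p4.png",b);print(robot.observe()["contact_force"])
E
```

```text
[-17.44760784  -1.88244915  14.84061208]
```

View pics/p4.png

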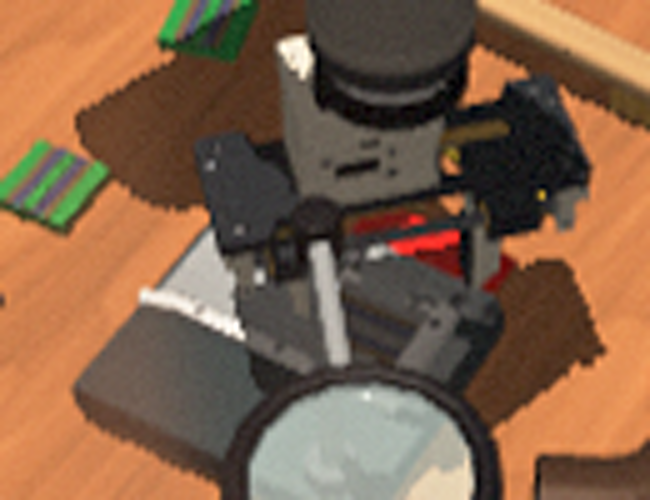

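The coupon lies against the stop with the nose above it and the tail held down. I back the pusher off, then lift.

Request:
jog_arm(deltas=[-0.03,-0.001,0,0,0,0,-0.06,-0.003,0,0,0,0,-0.08,-0.004,0,0,0,0,-0.08,-0.004,0,0,0,0])

```text
time: 9.37
tool_pos: [0.5812, -0.0866, 0.0466]
tool_rot: [3.138, 0.004, 2.399]
contact_force: [1.7, 1.5, 6.4]
opening: 0.0776
```

Request:
jog_arm(deltas=[0,0,0.03,0,0,0,0,0,0.06,0,0,0,0,0,0.12,0,0,0,0,0,0.4,0,0,0,0,0,0.8,0,0,0])

```text
time: 9.78
tool_pos: [0.5766, -0.0858, 0.1222]
tool_rot: [-3.137, -0.008, 2.4]
contact_force: [0.4, -0.1, -0.2]
opening: 0.078
```

Request:
jog_arm(deltas=[-0.1,0,0.4,0,0,0,-0.3,0.3,0.5,0,0,0,-0.5,0.7,0.5,0,0,0,-0.7,1,0.5,0,0,0,-0.7,1,0.5,0,0,0])

```text
time: 10.2
tool_pos: [0.5049, 0.0182, 0.175]
tool_rot: [-3.14, -0.005, 2.403]
contact_force: [0.1, 0.2, 0.4]
opening: 0.078
```

Request:
jog_arm(deltas=[-0.2,0.4,0,0,0,0,-0.4,0.8,0,0,0,0,-0.5,1,0,0,0,0,-0.5,1,0,0,0,0,-0.5,1,0,0,0,0])

```text
time: 10.62
tool_pos: [0.4585, 0.1145, 0.1749]
tool_rot: [-3.141, -0.0, 2.403]
contact_force: [0.6, -0.3, -0.3]
opening: 0.078
```

```bash
python3 - <<'E'
from h import *
a=robot.read_camera("top")[:,:,::-1]
s=robot.read_camera("scene")[:,:,::-1]
a=cv2.resize(a[140:235,265:350],None,fx=5,fy=5,interpolation=cv2.INTER_CUBIC)
b=cv2.resize(s[185:265,180:250],(375,475),interpolation=cv2.INTER_CUBIC)
cv2.imwrite("pics/p5.png",np.hstack([a,b]));o=robot.observe();print(o["contact_force"],o["tool_pos"],o["time"])
E
```

```text
[-0.30120016 -0.29310645  0.41483643] [0.4596488  0.11306721 0.17484395] 10.7167
```

View pics/p5.png

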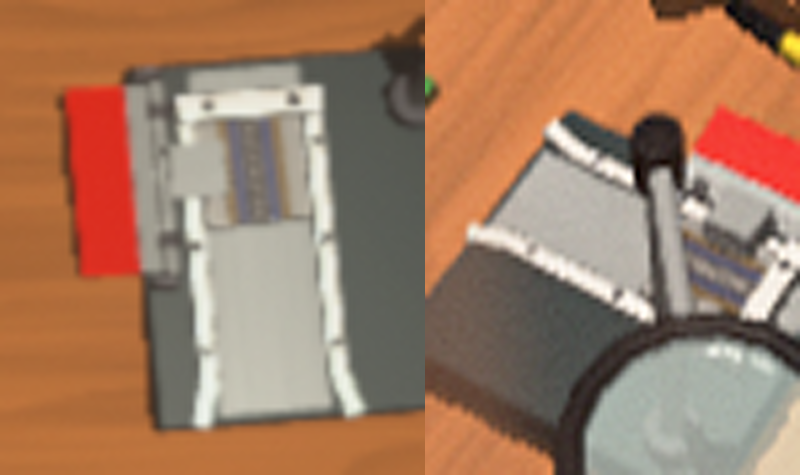

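The coupon sits squarely against the stop, its top edge meeting the stop bar at (255,118), with the nose on it at (200,170) and the hand clear. I do a last numeric check on the near edge, then hand in.

```bash
python3 - <<'E'
from h import *
O=np.array([589.3,-120.3]);c,s=np.cos(.05),np.sin(.05);R=np.array([[c,-s],[s,c]])
for u,v in((207,226),(308,221)):
    w=ray("top",265+u/5-.4,140+v/5-.4,.04)*1000;print((R.T@(w[:2]-O)).round(1))
print(robot.hand_in())
E
```

```text
[-26.1  25.6]
[-27.3 -22.2]
the job is handed in; nothing more can be done
None
```

The coupon is loaded against the stop with the clip's nose down on it, and the job is handed in at about 10.8 s. No verdict was reported.

**What I did:**
1. With the jaws shut, I slid the coupon from about 81 mm to about 55 mm short of home.
2. With the jaws open on a diagonal, I pressed the red tail down with one fingertip; the spring pushed back with 7–9 N.
3. I pushed the coupon under the nose with the other fingertip until it met the stop. It stalled with the push force rising to 17 N.
4. I backed the pusher off, lifted the hand to let the clip up, and took the hand clear.

**Last checks:**
- **Position:** the final pictures show the coupon square against the stop. Its near edge measured -26.1 and -27.3 mm, against -25 ideal, so it sits about 1–2 mm short of home. That is inside the 4 mm limit and close to the camera's accuracy. The stall also came about 2 mm before my predicted position.
- **Clip:** the nose looks to be resting on the coupon. I could not read the clip's angle directly; I judged it only from the pictures and forces.
- **Hand:** the contact force was about zero after withdrawal.
- **Other things on the bench:** I did not measure them at the end. I saw no contact with any of them.

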